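Find the socket that fits the centrifuge rotor nut

ROBOT

A 7-joint arm with a two-finger parallel gripper is mounted at the origin on the work surface. World frame = base frame: x ahead of the robot, y to its left, z up, the work surface at z = 0. Lengths are in m, angles in rad, forces in N, time in s.
With the tool pointing down it reaches from about 0.4 to 0.9 m from the base axis. Payload 5.5 kg.
Tool frame: the origin (TCP) lies midway between the tips of the shut fingers; the grasp point (between the pads) lies 19 mm behind it; z points along the fingers, y is the direction in which the jaws open and shut (so a half turn about z gives the same grasp; the last joint's range is limited). The gripper opens to 92 mm and grips with 3 to 60 N. Pads are 19 mm wide; open, the fingers measure 130 mm over their backs; the gripper's body (75 mm by 190 mm) begins 47 mm behind the grasp point.
Start: joints at [1.488, 0.501, -0.427, 1.55, 0.221, 1.138, -0.21], TCP at [0.22, -0.612, 0.227] pointing down, gripper open.
Joint ranges: [-2.88, 2.88], [-0.31, 2.03], [-1.54, 1.56], [0.2, 2.42], [-1.41, 4.55], [0.19, 2.02], [-2.57, 2.57]. Speed limits (rad/s): [2.57, 2.57, 3.14, 3.14, 3.14, 3.14, 3.14].

INTERFACE

Orientations are given as a unit quaternion [w, x, y, z].
In Python, from rig import r gives the robot as it stands. The module is installed in compiled form; this text tells all that it offers.
- The arm moves only by the shell command python3 -m crank 'ROWS' [OPENING]. ROWS is JSON, a list of rows, each an object of numbers: "x", "y", "z": the shift along the world's x, y, z in units of 25 mm (1.0 is 25 mm); "rx", "ry", "rz": the turn, a rotation vector about the world's x, y, z in rad. A call has 1 to 12 rows; each row is the pose to reach, as a shift and turn from the pose commanded when the call began; what a row does not reach only later rows make up. A row lasts 1/12 s, in which the tool goes at most 41.7 mm and 7.16 degrees, less where a joint would pass 70% of its speed; a pose out of reach is approached as far as the arm can. A call with a gripper value outside its range is refused whole. OPENING is the gripper command: -1 is shut, 1 is fully open, values between are in proportion, set as the call begins (- or left out, the last holds). The fingers move at their own pace and stop on an object; the grip force is fixed at half the most. Time passes only in rows, so rows that repeat a pose let the fingers close. It gives the time, the measured TCP pose, the force and the opening at its end, in the units of the state.
- r.get_state(): the state, without advancing time (a new reading comes with each control period).
- r.capture(name): name is "scene" or "top"; returns a dict with "color" (400x640x3 uint8, blue, green, red), "camera_matrix" (3x3 intrinsics, pixels), "xyz" and "attitude" of the camera in the world. Camera axes: x right, y down, z forward; pixel columns grow to the right and rows downward; lengths in m; the calibration is good to about 2 mm. A picture is of the moment at which its call begins. There is no depth.
- r.job_done(): hands the job in, once; it reports no verdict.
The state is a dict: "clock": time; "joint_pos": joint angles; "joint_velocities": joint speeds; "joint_efforts": joint torques, N m; "eef_pos": TCP position; "tcp_rot": TCP orientation; "ft_force": force on the tool from outside, world axes, zero at the start; "wrist_torque": the same for the moment, N m; "finger_gap": finger opening in m.
Only numpy, scipy, OpenCV 4.12 (cv2) and the standard library are available. Lean on these libraries where they do the work, as an engineer would, in place of code of your own. Each camera call takes 0.05 s, during which the arm holds its last target.

TASK

The rotor in the open centrifuge is due to come out. Try the sockets from the black tray on the hex nut in its hub until you have the one that fits; sockets that do not fit go back standing in the tray. Finish with the fitting socket pushed fully home over the nut, and keep holding it in the gripper there: do not let go.

Things in the scene. Friction and masses are not known exactly. Their poses are not given: they have to be found in the camera images.
- centrifuge: White bench centrifuge, lid open (fixed), 310 mm wide (x), 375 mm deep, deck 190 mm high. Origin on the bench plane under the spindle axis, z up; +y is the control-panel side, 185 mm away; at -y, 190 mm away, the open lid stands up to 500 mm high, leaning away. In its round bowl (240 mm across inside, rim at 194 mm) sits a rotor, 176 mm across, that cannot turn. Spare rotors on a grey riser: leave be.
- nut_seat (a point): On the spindle axis, floor of the round well in the rotor's hub, 148 mm above the bench: the fitting socket's mouth comes down to here. Hub rim 24 mm higher. In the well stands the nut, a corner on the centrifuge's +x axis: 18, 24 or 30 mm across flats and 11, 15 or 18 mm high, not known which. Well 3.5 mm wider than the fitting socket: a bigger one stops on the rim, a smaller one on the nut.
- tray: Flat black tray (fixed), 100 mm (x) by 250 mm (y), rim 16 mm high, walls and floor 4 mm thick. Origin at the centre of its underside, z up. The three sockets stand in it in a row along y, 75 mm apart, each within 8 mm of the middle line.
- socket_s: Loose steel deep socket, 18 mm size, about 140 g, 75 mm high, standing mouth down in the tray in any of the three places, at any yaw. Lower 36 mm 26 mm across, above that a round drive end 26 mm across with a square hole in its top. Hex bore 19.6 mm across flats, 40 mm deep. Origin at the centre of the mouth (lower face), z up to the drive end; a corner of the bore on its x axis.
- socket_m: Loose steel deep socket, 24 mm size, about 230 g, 75 mm high, standing mouth down in the tray in any of the three places, at any yaw. Lower 36 mm 34 mm across, above that a round drive end 30 mm across with a square hole in its top. Hex bore 25.6 mm across flats, 40 mm deep. Origin at the centre of the mouth (lower face), z up to the drive end; a corner of the bore on its x axis.
- socket_l: Loose steel deep socket, 30 mm size, about 360 g, 75 mm high, standing mouth down in the tray in any of the three places, at any yaw. Lower 36 mm 42 mm across, above that a round drive end 36 mm across with a square hole in its top. Hex bore 31.6 mm across flats, 40 mm deep. Origin at the centre of the mouth (lower face), z up to the drive end; a corner of the bore on its x axis.
- tube_rack: Bystander, loose: white rack of capped blood tubes, 60 by 200 mm, 95 mm high, origin under its centre.
- reagent_bottle: Bystander, loose: white bottle 56 mm across, 120 mm high, origin under its centre.
- tip_box: Bystander, loose: pipette-tip box with clear lid, 124 by 89 mm, 78 mm high, origin under its centre.
Not all that is in view belongs to the job. What is shaped like the socket_m but purple or yellow is not meant.

How it is judged:
At the end, for the whole second after the job is handed in: One socket is fully over the nut in the centrifuge (mouth under 4 mm above the floor of the well, within 3 mm of the spindle axis, tilt under 0.06 rad) and gripped by the fingers with over 2 N; the other two stand upright (within 0.15 rad) and still in the tray ((((z of socket_s in the frame of nut_seat below 0.004 m and horizontal distance between socket_s and nut_seat below 0.003 m and angle between socket_s's own z axis and vertical below 0.06 rad and contact force between the fingers and socket_s above 2 N) and (x of socket_m in the frame of tray between -0.046 and 0.046 m and y of socket_m in the frame of tray between -0.121 and 0.121 m and z of socket_m in the frame of tray below 0.01 m and angle between socket_m's own z axis and vertical below 0.15 rad and linear speed of socket_m below 0.02 m/s) and (x of socket_l in the frame of tray between -0.046 and 0.046 m and y of socket_l in the frame of tray between -0.121 and 0.121 m and z of socket_l in the frame of tray below 0.01 m and angle between socket_l's own z axis and vertical below 0.15 rad and linear speed of socket_l below 0.02 m/s)) or ((z of socket_m in the frame of nut_seat below 0.004 m and horizontal distance between socket_m and nut_seat below 0.003 m and angle between socket_m's own z axis and vertical below 0.06 rad and contact force between the fingers and socket_m above 2 N) and (x of socket_s in the frame of tray between -0.046 and 0.046 m and y of socket_s in the frame of tray between -0.121 and 0.121 m and z of socket_s in the frame of tray below 0.01 m and angle between socket_s's own z axis and vertical below 0.15 rad and linear speed of socket_s below 0.02 m/s) and (x of socket_l in the frame of tray between -0.046 and 0.046 m and y of socket_l in the frame of tray between -0.121 and 0.121 m and z of socket_l in the frame of tray below 0.01 m and angle between socket_l's own z axis and vertical below 0.15 rad and linear speed of socket_l below 0.02 m/s)) or ((z of socket_l in the frame of nut_seat below 0.004 m and horizontal distance between socket_l and nut_seat below 0.003 m and angle between socket_l's own z axis and vertical below 0.06 rad and contact force between the fingers and socket_l above 2 N) and (x of socket_s in the frame of tray between -0.046 and 0.046 m and y of socket_s in the frame of tray between -0.121 and 0.121 m and z of socket_s in the frame of tray below 0.01 m and angle between socket_s's own z axis and vertical below 0.15 rad and linear speed of socket_s below 0.02 m/s) and (x of socket_m in the frame of tray between -0.046 and 0.046 m and y of socket_m in the frame of tray between -0.121 and 0.121 m and z of socket_m in the frame of tray below 0.01 m and angle between socket_m's own z axis and vertical below 0.15 rad and linear speed of socket_m below 0.02 m/s)))); the arm keeps its last pose, push and grip.
It fails at once if the tube rack, the bottle or the tip box is pushed more than 3 cm or tipped over ((distance of tube_rack from where it was at the start of the episode above 0.03 m or angle between tube_rack's own z axis and vertical above 0.5 rad) or (distance of reagent_bottle from where it was at the start of the episode above 0.03 m or angle between reagent_bottle's own z axis and vertical above 0.5 rad) or (distance of tip_box from where it was at the start of the episode above 0.03 m or angle between tip_box's own z axis and vertical above 0.5 rad)).
It also fails if it takes over 67 s, if anything falls off the work surface, if the arm or the gripper's body presses on something with over 40 N, if the wrist force passes 120 N, or if a joint passes its speed limit or range.

## Working session

There is one attempt and no reset: what is moved stays moved. The work goes in short steps, Python scripts to look and compute and a shell command to move; the robot and the scene stay as the last step left them, time stands still between calls to the robot, and variables do not carry over. Pictures are saved under pics/ and viewed, and the job is handed in when it is done.

```bash
mkdir -p pics; python3 - <<'E'
from rig import r
import cv2,numpy as np
s=r.get_state()
print({k:np.round(v,4).tolist() for k,v in s.items()})
for n in("scene","top"):
    c=r.capture(n); cv2.imwrite(f"pics/{n}0.png",c["color"]); print(n,c["camera_matrix"],c["xyz"],c["attitude"])
E
```

```text
{'clock': 0.0, 'joint_pos': [1.4882, 0.5019, -0.4268, 1.5514, 0.2208, 1.1383, -0.2103], 'joint_velocities': [0.0016, -0.0005, -0.0005, -0.0002, 0.0004, 0.0014, -0.0003], 'joint_efforts': [-0.0001, -56.659, -5.8154, -27.9111, -0.0684, 0.0308, 0.0001], 'eef_pos': [0.22, -0.6109, 0.2256], 'tcp_rot': [-0.001, 0.9851, 0.1721, -0.0001], 'ft_force': [-0.2627, 0.7449, 0.285], 'wrist_torque': [0.0161, 0.0331, -0.0067], 'finger_gap': 0.092}
scene [[428.62778192   0.         320.40691349]
 [  0.         428.62778192 197.05492139]
 [  0.           0.           1.        ]] [1.08218979 0.44260339 0.88059097] [-0.16959423  0.46539054  0.81559787 -0.29908117]
top [[405.5124154    0.         325.84555676]
 [  0.         405.5124154  197.7464041 ]
 [  0.           0.           1.        ]] [0.36323789 0.12293726 1.17049627] [-0.05579992  0.70858195 -0.70161259  0.05037627]
```

View pics/scene0.png

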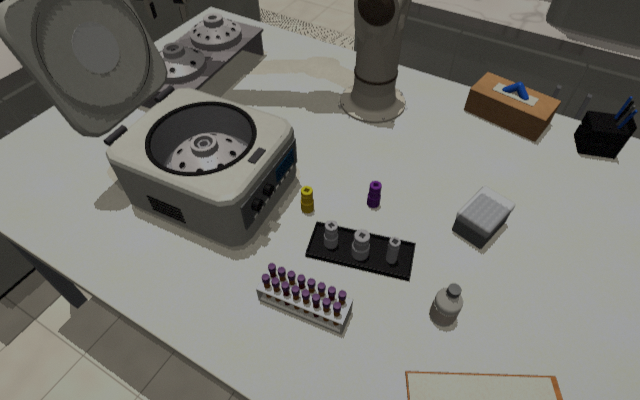

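View pics/top0.png

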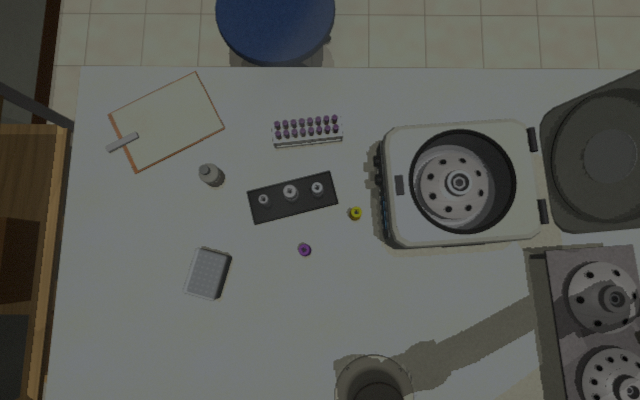

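Candidates in the top view: grey sockets in the black tray at about (263,199), (290,191) and (317,188). Lookalikes are yellow at (355,213) and purple at (304,249), both outside the tray. Next I'll check crops.

```bash
python3 - <<'E'
import cv2,numpy as np
t=cv2.imread("pics/top0.png");s=cv2.imread("pics/scene0.png")
def crop(im,x,y,w,h,k,n):
    c=cv2.resize(im[y:y+h,x:x+w],None,fx=k,fy=k,interpolation=cv2.INTER_CUBIC)
    c=np.clip(c.astype(float)*1.6,0,255).astype(np.uint8)
    for i in range(0,w,10): cv2.putText(c,str(x+i),(i*k,8),0,.3,(0,255,255)); cv2.line(c,(i*k,10),(i*k,14),(0,255,255))
    for i in range(0,h,10): cv2.putText(c,str(y+i),(0,i*k+3),0,.3,(0,255,255))
    cv2.imwrite("pics/"+n,c)
crop(t,240,165,105,65,7,"ct.png")
crop(t,405,125,115,115,5,"cr.png")
crop(s,295,210,130,75,6,"cs.png")
crop(s,140,90,130,90,6,"csr.png")
E
```

```text
(no output)
```

View pics/ct.png

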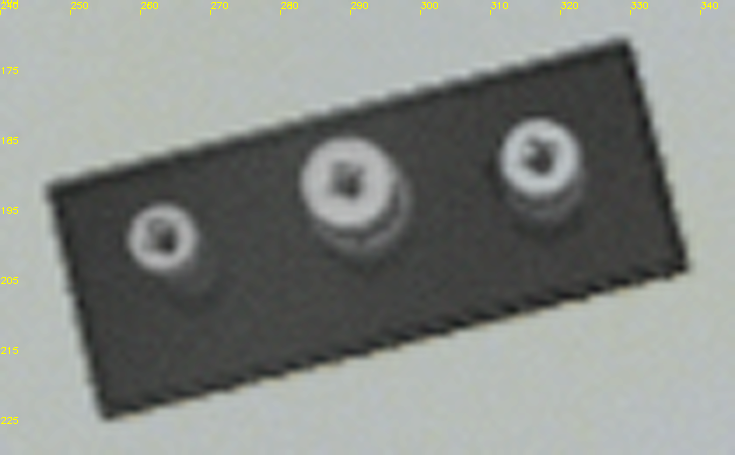

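View pics/cr.png

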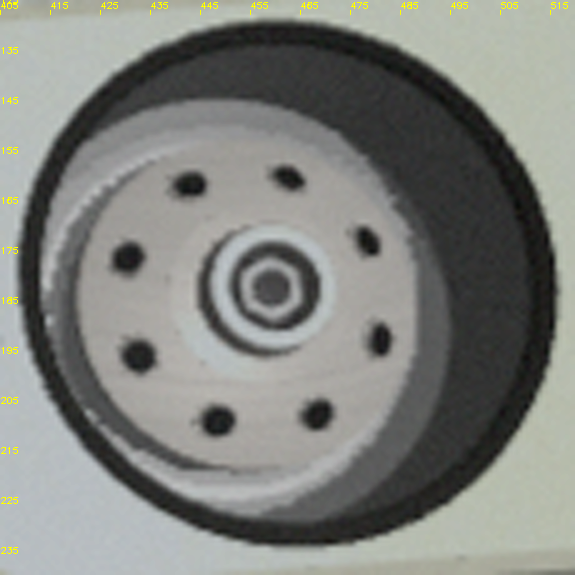

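View pics/cs.png

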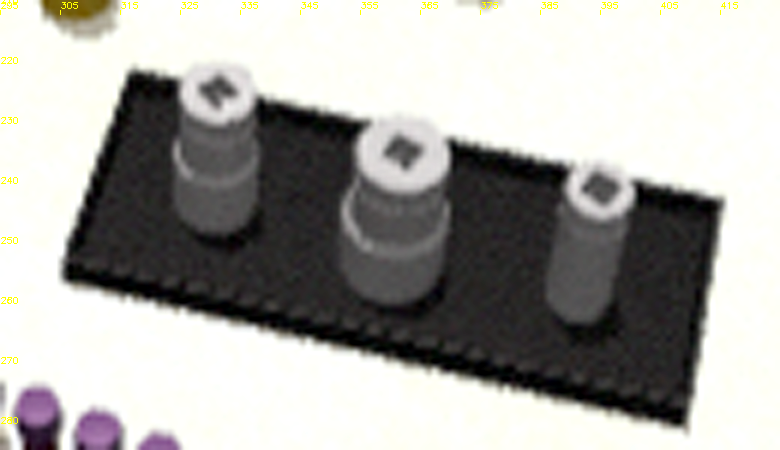

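View pics/csr.png

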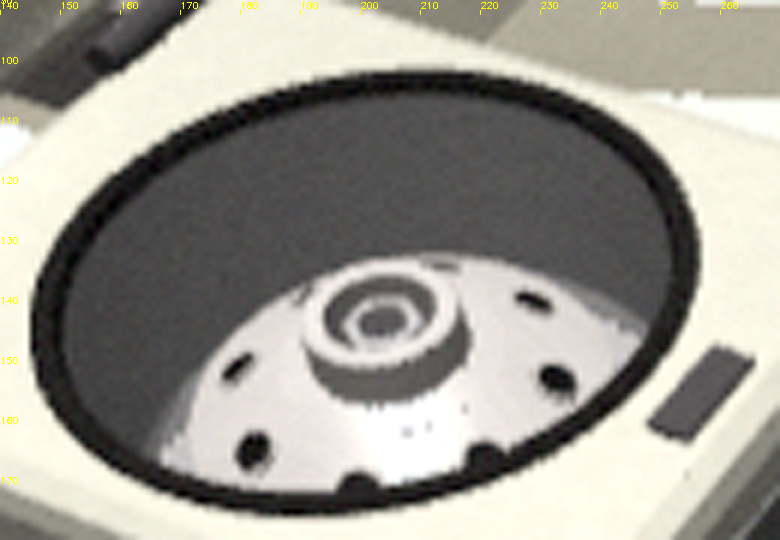

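```bash
cat > h.py <<'E'
import cv2,numpy as np
from scipy.spatial.transform import Rotation as R
from scipy.optimize import least_squares
CAM={"scene":(np.array([[428.62778192,0,320.40691349],[0,428.62778192,197.05492139],[0,0,1]]),np.array([1.08218979,0.44260339,0.88059097]),[-0.16959423,0.46539054,0.81559787,-0.29908117]),
"top":(np.array([[405.5124154,0,325.84555676],[0,405.5124154,197.7464041],[0,0,1]]),np.array([0.36323789,0.12293726,1.17049627]),[-0.05579992,0.70858195,-0.70161259,0.05037627])}
def rot(q): return R.from_quat([q[1],q[2],q[3],q[0]]).as_matrix()
def ray(n,u,v):
    K,c,q=CAM[n]; d=rot(q)@np.linalg.inv(K)@[u,v,1]; return c,d/np.linalg.norm(d)
def onz(n,u,v,z):
    c,d=ray(n,u,v); return c+d*(z-c[2])/d[2]
def tri(t,s):
    c1,d1=ray("top",*t);c2,d2=ray("scene",*s)
    k=np.linalg.lstsq(np.c_[d1,-d2],c2-c1,rcond=None)[0]
    p,q=c1+k[0]*d1,c2+k[1]*d2
    return (p+q)/2,np.linalg.norm(p-q)
def proj(n,p):
    K,c,q=CAM[n]; x=K@(rot(q).T@(np.asarray(p,float)-c)); return x[:2]/x[2]
def crop(im,x,y,w,h,k,n,g=1.6,st=10):
    c=cv2.resize(im[y:y+h,x:x+w],None,fx=k,fy=k,interpolation=cv2.INTER_CUBIC)
    c=np.clip(c.astype(float)*g,0,255).astype(np.uint8)
    for i in range(0,w,st): cv2.putText(c,str(x+i),(i*k,8),0,.3,(0,255,255)); cv2.line(c,(i*k+k//2,10),(i*k+k//2,14),(0,255,255))
    for i in range(0,h,st): cv2.putText(c,str(y+i),(0,i*k+k//2+3),0,.3,(0,255,255))
    cv2.imwrite("pics/"+n,c)
E
python3 - <<'E'
from h import *
t=cv2.imread("pics/top0.png");s=cv2.imread("pics/scene0.png")
crop(t,440,165,38,34,20,"c1.png",1.6,5)
crop(s,185,130,38,30,20,"c2.png",1.3,5)
# sockets tops (pixel = crop/7+offset -0.43)
f=lambda a,b,k,x,y:(x+a/k-.5+.5/k,y+b/k-.5+.5/k)
for n,a,b in(("S",(162,239),(600,192)),("L",(348,182),(402,155)),("M",(540,158),(217,93))):
    T=f(*a,7,240,165);S=f(*b,6,295,210)
    print(n,T,S,tri(T,S))
for n,a,b in(("a",(48,187),(720,200)),("b",(628,40),(133,72)),("c",(687,270),(64,280)),("d",(105,418),(685,425))):
    T=f(*a,7,240,165);S=f(*b,6,295,210); print(n,tri(T,S),onz("top",*T,.016))
E
```

```text
S (262.7142857142857, 198.71428571428572) (394.5833333333333, 241.58333333333334) (array([0.52469877, 0.30548401, 0.0743319 ]), np.float64(0.0011645553126560307))
L (289.2857142857143, 190.57142857142858) (361.5833333333333, 235.41666666666669) (array([0.5478102 , 0.23337233, 0.07472914]), np.float64(0.001479081844631782))
M (316.71428571428567, 187.14285714285717) (330.75, 225.08333333333334) (array([0.55808349, 0.15815004, 0.0746866 ]), np.float64(0.0012140002866385747))
a (array([0.53661307, 0.34667497, 0.11559428]), np.float64(0.01015771357575748)) [0.55476994 0.36247794 0.016     ]
b (array([0.59347745, 0.1317924 , 0.11296184]), np.float64(0.018285824395169164)) [0.6189215  0.12356501 0.016     ]
c (array([ 0.54777417,  0.08668929, -0.13309648]), np.float64(0.019395294897990363)) [0.52266972 0.09846891 0.016     ]
d (array([ 0.47356124,  0.35867822, -0.13353639]), np.float64(0.008971006111444585)) [0.45950404 0.33540149 0.016     ]
```

View pics/c1.png

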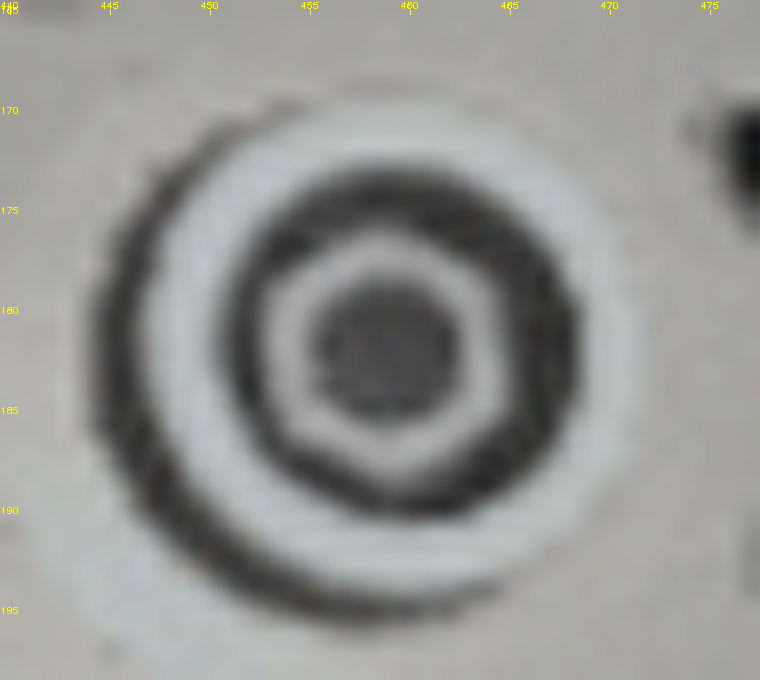

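View pics/c2.png

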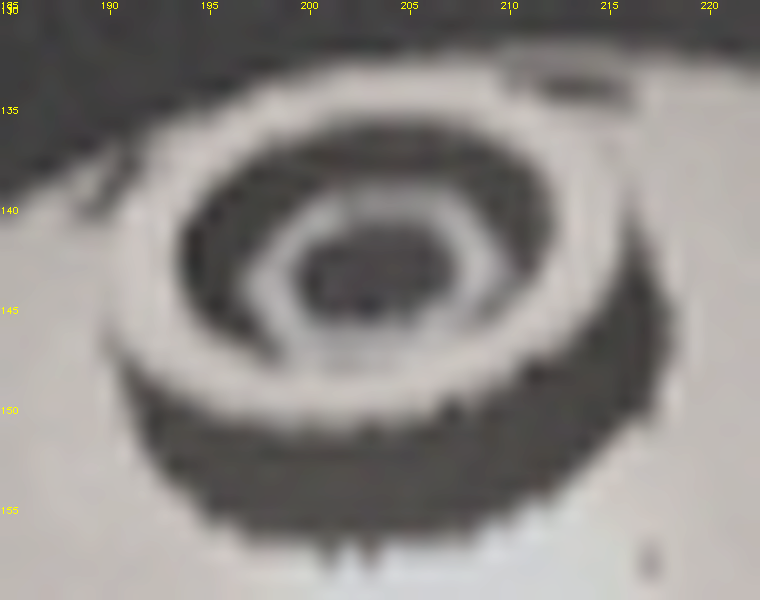

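The top crop shows the well as about 18 px across, which is about 45 mm. The nut is about 12.1 px across flats, which is about 30 mm. That suggests the large socket, the middle one at top pixel (289,191). Next I'll measure precisely.

```bash
python3 - <<'E'
from h import *
t=cv2.cvtColor(cv2.imread("pics/top0.png"),6).astype(float);s=cv2.cvtColor(cv2.imread("pics/scene0.png"),6).astype(float)
from scipy.ndimage import map_coordinates
def edges(im,c,r0,r1,rise,n=72,asp=(1,1)):
    P=[]
    for a in np.arange(n)*2*np.pi/n:
        rr=np.arange(r0,r1,.1); x=c[0]+rr*np.cos(a)*asp[0]; y=c[1]+rr*np.sin(a)*asp[1]
        g=np.gradient(map_coordinates(im,[y,x],order=3))*(1 if rise else -1)
        i=np.argmax(g); P.append((x[i],y[i]))
    return np.array(P,np.float32)
c=(459.4,181.6)
W=edges(t,c,7.2,11.5,True); e=cv2.fitEllipse(W); print("top well",e)
O=edges(t,c,10.5,14.5,False); 
N=edges(t,(458.7,182.3),5,7.5,False)
e3=cv2.fitEllipse(N);print("top nut",e3)
Ws=edges(s,(202.7,141.0),7.5,11.5,True,asp=(1,.72)); es=cv2.fitEllipse(Ws);print("scene well",es)
# model fit: circle of radius r at centre p
def circ(n,p,r):
    a=np.arange(60)*2*np.pi/60
    q=np.array([proj(n,p+[r*np.cos(k),r*np.sin(k),0]) for k in a],np.float32)
    return cv2.fitEllipse(q)
print("tri well",tri(e[0],es[0]), "onz top",onz("top",*e[0],.172),"onz scene",onz("scene",*es[0],.172))
for r in(.01475,.01875,.02275): 
    p=onz("top",*e[0],.172);print(r,circ("top",p,r)[1],circ("scene",p,r)[1])
print("nut onz top .166",onz("top",*e3[0],.166),.163,onz("top",*e3[0],.163))
# hex orientation
p=onz("top",*e3[0],.166)
N3=np.array([onz("top",*q,.166) for q in N])[:,:2]-p[:2]
def f(v,af): 
    d=N3-v[:2]; a=np.arctan2(d[:,1],d[:,0]); rr=np.hypot(*d.T)
    k=(a-v[2]+np.pi/6)%(np.pi/3)-np.pi/6  # angle from corner
    return (rr*np.cos(np.abs(k)-np.pi/6)-v[3]/2)
for y in (0,.2,.4,.6,.8):
    o=least_squares(f,[0,0,y,.03],args=(0,),loss="soft_l1",f_scale=.0005); print(y,o.x[:2]+p[:2],np.degrees(o.x[2]),o.x[3],o.cost)
E
```

```text
top well ((459.57293701171875, 181.75006103515625), (17.455970764160156, 18.257122039794922), 130.64479064941406)
top nut ((458.7583923339844, 182.291015625), (12.080058097839355, 12.5524263381958), 122.66031646728516)
scene well ((202.81869506835938, 141.48426818847656), (11.974333763122559, 19.246997833251953), 79.81419372558594)
tri well (array([ 0.55829339, -0.20296831,  0.16944439]), np.float64(0.0006554761589591147)) onz top [ 0.55797984 -0.20243339  0.172     ] onz scene [ 0.56009989 -0.20028416  0.172     ]
0.01475 (11.411316871643066, 12.02332592010498) (7.988422870635986, 12.433663368225098)
0.01875 (14.505946159362793, 15.283927917480469) (10.155274391174316, 15.805944442749023)
0.02275 (17.60059928894043, 18.54454231262207) (12.322479248046875, 19.178539276123047)
nut onz top .166 [ 0.55774712 -0.20229162  0.166     ] 0.163 [ 0.55832803 -0.20326294  0.163     ]
0 [ 0.55788581 -0.20229306] 3.055221141126672 0.02960227076445841 5.220763289257629e-06
0.2 [ 0.55787697 -0.20228845] 5.309240915968301 0.02963847042328482 5.423452612189274e-06
0.4 [ 0.55789689 -0.2022857 ] 3.9641036835613255 0.02961985494944519 5.22712964635887e-06
0.6 [ 0.55788581 -0.20229306] 63.05522220792515 0.02960227078301462 5.220763289245356e-06
0.8 [ 0.55788581 -0.20229306] 63.055222594604416 0.02960227078959814 5.220763289240979e-06
```

```bash
python3 - <<'E'
from h import *
from scipy.ndimage import map_coordinates
t=cv2.cvtColor(cv2.imread("pics/top0.png"),6).astype(float);s=cv2.cvtColor(cv2.imread("pics/scene0.png"),6).astype(float)
for n,a,b in(("S",(262.7,198.7),(394.6,241.6)),("L",(289.3,190.6),(361.6,235.4)),("M",(316.7,187.1),(330.75,225.1))):
    print(n,onz("top",*a,.079),onz("scene",*b,.079),tri(a,b)[0])
t=cv2.imread("pics/top0.png");s=cv2.imread("pics/scene0.png")
crop(t,278,178,26,26,22,"l1.png",1.5,5)
crop(s,346,222,32,26,22,"l2.png",1.2,5)
E
python3 -m crank '[{"z":1.6},{"z":3.2,"y":0.5},{"z":4,"y":2},{"z":4,"y":3.6},{"z":4,"y":5.2},{"z":4,"y":6.8},{"z":4,"y":8.2,"x":0.7},{"z":4,"y":9.5,"x":1.4},{"z":4,"y":10.8,"x":2.1},{"z":4,"y":12.1,"x":2.8},{"z":4,"y":13.4,"x":3.7},{"z":4,"y":14.8,"x":4.6}]' 1
```

```text
S [0.52425582 0.30420164 0.079     ] [0.52769548 0.30685407 0.079     ] [0.52473327 0.30553002 0.07434416]
L [0.54730059 0.23222291 0.079     ] [0.55027825 0.23516328 0.079     ] [0.54773013 0.2333544  0.07468737]
M [0.55769397 0.15750499 0.079     ] [0.56069491 0.16025334 0.079     ] [0.55818383 0.15819593 0.07477131]$[0]: bad value
```

View pics/l1.png

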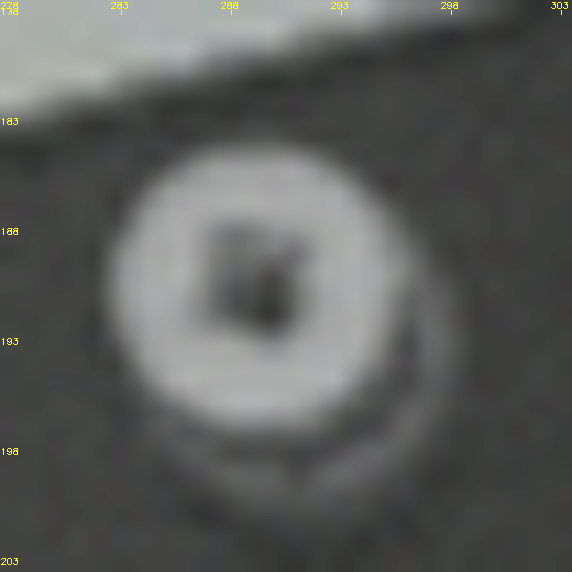

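View pics/l2.png

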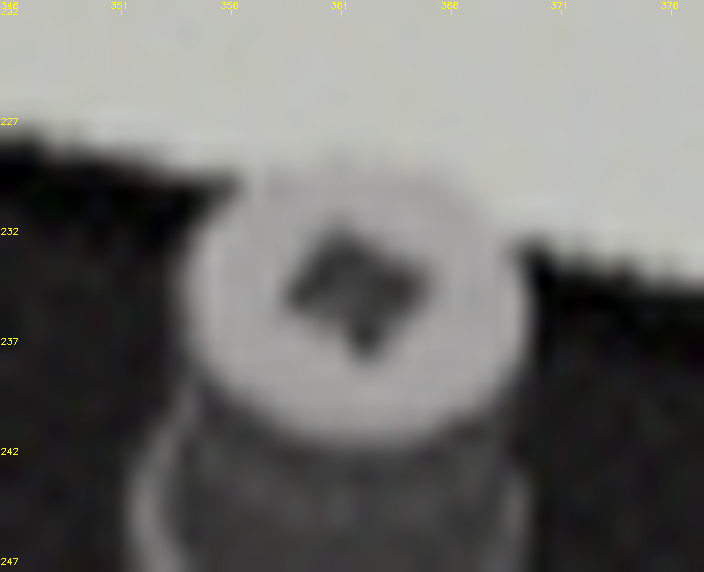

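```bash
python3 - <<'E'
from h import *
f=lambda a,b:(346+a/22-.5,222+b/22-.5)
P=[onz("scene",*f(*q),.079)[:2] for q in((339,213),(432,275),(365,360),(283,297))]
for i in range(4):
    d=P[(i+1)%4]-P[i]; print(np.hypot(*d),np.degrees(np.arctan2(d[1],d[0])))
E
python3 -m crank '[{"x":0,"y":0,"z":1.6,"rx":0,"ry":0,"rz":0},{"x":0,"y":0.5,"z":3.2,"rx":0,"ry":0,"rz":0},{"x":0,"y":2,"z":4,"rx":0,"ry":0,"rz":0},{"x":0,"y":3.6,"z":4,"rx":0,"ry":0,"rz":0},{"x":0,"y":5.2,"z":4,"rx":0,"ry":0,"rz":0},{"x":0,"y":6.8,"z":4,"rx":0,"ry":0,"rz":0},{"x":0.7,"y":8.2,"z":4,"rx":0,"ry":0,"rz":0},{"x":1.4,"y":9.5,"z":4,"rx":0,"ry":0,"rz":0},{"x":2.1,"y":10.8,"z":4,"rx":0,"ry":0,"rz":0},{"x":2.8,"y":12.1,"z":4,"rx":0,"ry":0,"rz":0},{"x":3.7,"y":13.4,"z":4,"rx":0,"ry":0,"rz":0},{"x":4.6,"y":14.8,"z":4,"rx":0,"ry":0,"rz":0}]' 1
```

```text
0.012101699910135115 79.84274703790616
0.013118550579288677 -4.894548249466461
0.011250198842417864 -104.10774798611135
0.012463219642418743 179.45683673203627
clock: 1.1
eef_pos: [0.3354, -0.2401, 0.3266]
tcp_rot: [0.0, 0.985, 0.171, -0.0]
ft_force: [1.3, -0.4, 0.3]
finger_gap: 0.0918
```

```bash
python3 -m crank '[{"x":0.8,"y":1.4,"z":0,"rx":0,"ry":0,"rz":0.12},{"x":1.5,"y":2.9,"z":0,"rx":0,"ry":0,"rz":0.24},{"x":2.2,"y":4.4,"z":0,"rx":0,"ry":0,"rz":0.36},{"x":2.9,"y":5.9,"z":0,"rx":0,"ry":0,"rz":0.48},{"x":3.6,"y":7.4,"z":0,"rx":0,"ry":0,"rz":0.6},{"x":4.3,"y":8.9,"z":0,"rx":0,"ry":0,"rz":0.72},{"x":5.0,"y":10.4,"z":0,"rx":0,"ry":0,"rz":0.84},{"x":5.7,"y":11.9,"z":0,"rx":0,"ry":0,"rz":0.96},{"x":6.4,"y":13.4,"z":-0.3,"rx":0,"ry":0,"rz":1.08},{"x":7.1,"y":14.9,"z":-0.6,"rx":0,"ry":0,"rz":1.2},{"x":7.8,"y":16.3,"z":-1.0,"rx":0,"ry":0,"rz":1.32},{"x":8.4,"y":17.6,"z":-1.4,"rx":0,"ry":0,"rz":1.44}]'
python3 -m crank '[{"x":0.15,"y":1.4,"z":-1,"rx":0,"ry":0,"rz":0.05},{"x":0.15,"y":1.4,"z":-2.4,"rx":0,"ry":0,"rz":0.05},{"x":0.15,"y":1.4,"z":-3,"rx":0,"ry":0,"rz":0.05},{"x":0.15,"y":1.4,"z":-3,"rx":0,"ry":0,"rz":0.05},{"x":0.15,"y":1.4,"z":-3,"rx":0,"ry":0,"rz":0.05}]'
python3 - <<'E'
from h import *
from rig import r
for n in("scene","top"):
    c=r.capture(n)["color"]; cv2.imwrite(f"pics/{n}1.png",c)
s=r.get_state();print(s["joint_pos"],s["clock"],s["tcp_rot"],s["eef_pos"])
crop(cv2.imread("pics/top1.png"),230,130,140,110,5,"a1.png"); crop(cv2.imread("pics/scene1.png"),270,120,170,170,4,"a2.png",1.3)
E
```

```text
clock: 2.1
eef_pos: [0.5461, 0.2006, 0.2905]
tcp_rot: [-0.0, 0.625, 0.781, -0.0]
ft_force: [-0.5, -1.2, 0.8]
finger_gap: 0.0918
clock: 2.52
eef_pos: [0.549, 0.2322, 0.2163]
tcp_rot: [-0.0, 0.608, 0.794, -0.001]
ft_force: [0.5, -0.1, 0.6]
finger_gap: 0.0919
[ 0.3109462   0.61020764 -1.06935849  1.68499017  0.5724892   1.19319086
 -0.63967482] 2.6167 [0.00085936 0.60840549 0.79362539 0.00087797] [0.55040646 0.2326618  0.21854976]
```

View pics/a1.png

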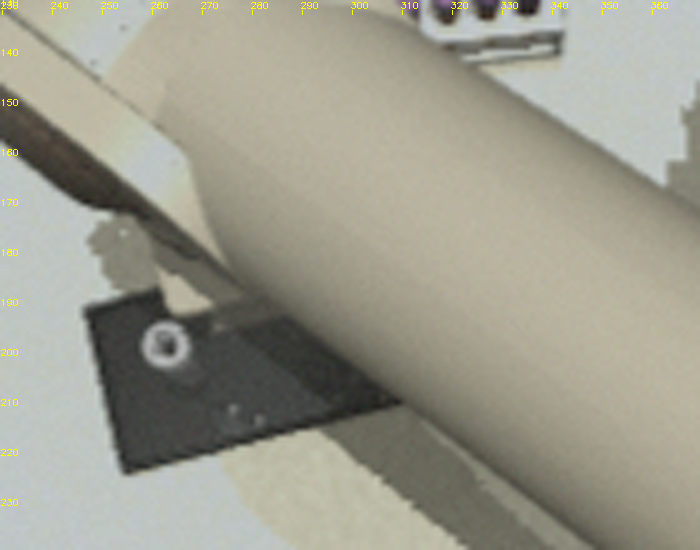

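View pics/a2.png

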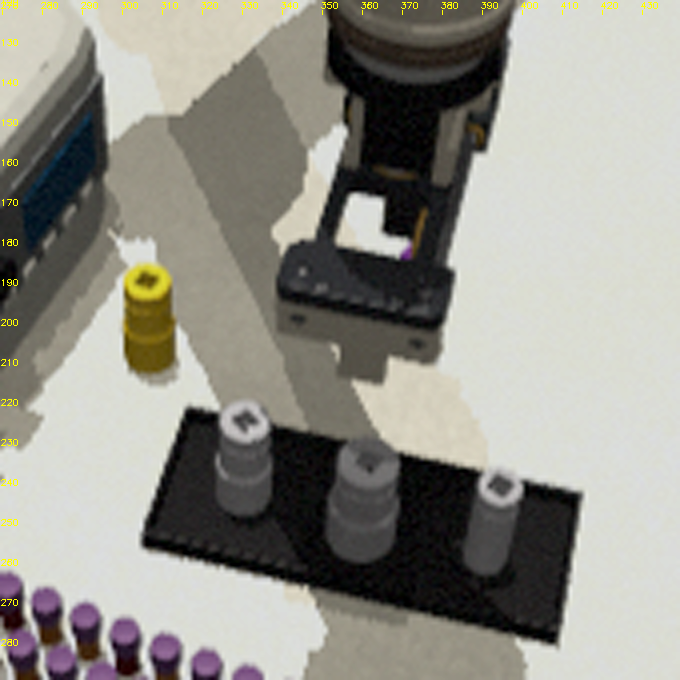

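```bash
python3 - <<'E'
from h import *
p=np.array([.5504,.2327,.2185]);y=np.array([.965,.262,0])
for d in(.046,.055,.065): print(d,proj("scene",p+d*y))
K,c,q=CAM["scene"]
print(proj("scene",[.6,.25,.2]),proj("scene",[.601,.25,.2]),proj("scene",[.6,.251,.2]))
crop(cv2.imread("pics/scene1.png"),335,170,55,50,14,"a3.png",1.5,5)
E
```

```text
0.046 [360.71105404 212.4445739 ]
0.055 [359.7532641  215.94627098]
0.065 [358.67389059 219.89247978]
[361.21557627 221.04211769] [360.98548466 221.38930858] [361.66510202 221.2469185 ]
```

View pics/a3.png

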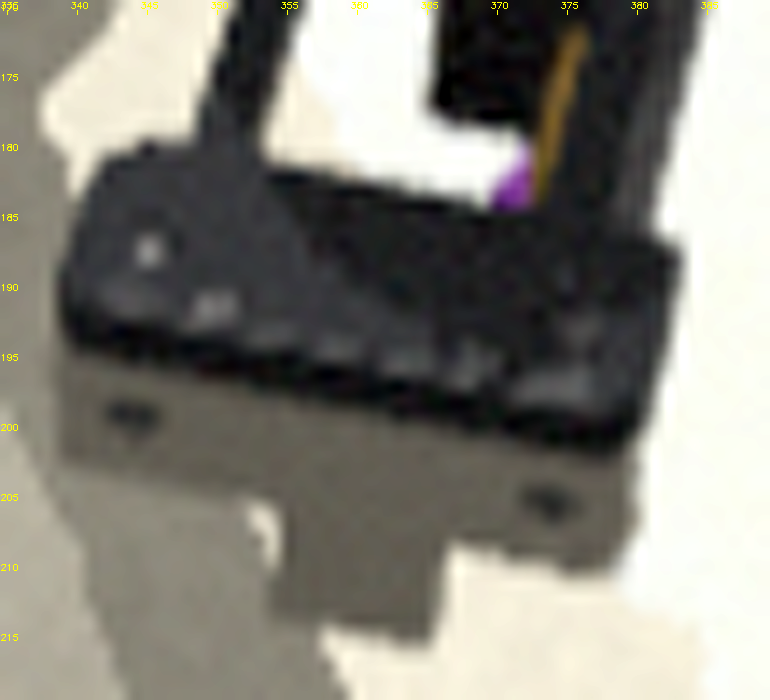

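```bash
python3 -m crank '[{"x":0,"y":0.06,"z":-1.4,"rx":0,"ry":0,"rz":0},{"x":0,"y":0.06,"z":-2.8,"rx":0,"ry":0,"rz":0},{"x":0,"y":0.06,"z":-4.2,"rx":0,"ry":0,"rz":0},{"x":0,"y":0.06,"z":-5.6,"rx":0,"ry":0,"rz":0},{"x":0,"y":0.06,"z":-6.4,"rx":0,"ry":0,"rz":0},{"x":0,"y":0.06,"z":-6.8,"rx":0,"ry":0,"rz":0},{"x":0,"y":0.06,"z":-6.8,"rx":0,"ry":0,"rz":0},{"x":0,"y":0.06,"z":-6.8,"rx":0,"ry":0,"rz":0}]'
python3 - <<'E'
from h import *
from rig import r
cv2.imwrite("pics/scene2.png",r.capture("scene")["color"])
s=r.get_state();print(s["clock"],s["eef_pos"],s["ft_force"])
crop(cv2.imread("pics/scene2.png"),320,190,90,90,8,"a4.png",1.5)
E
```

```text
clock: 3.28
eef_pos: [0.5506, 0.2351, 0.0485]
tcp_rot: [0.001, 0.608, 0.794, 0.001]
ft_force: [0.8, -0.0, 0.6]
finger_gap: 0.0917
3.3333 [0.55090407 0.23553462 0.0491133 ] [-0.07500097  0.78810748  0.40842211]
```

View pics/a4.png

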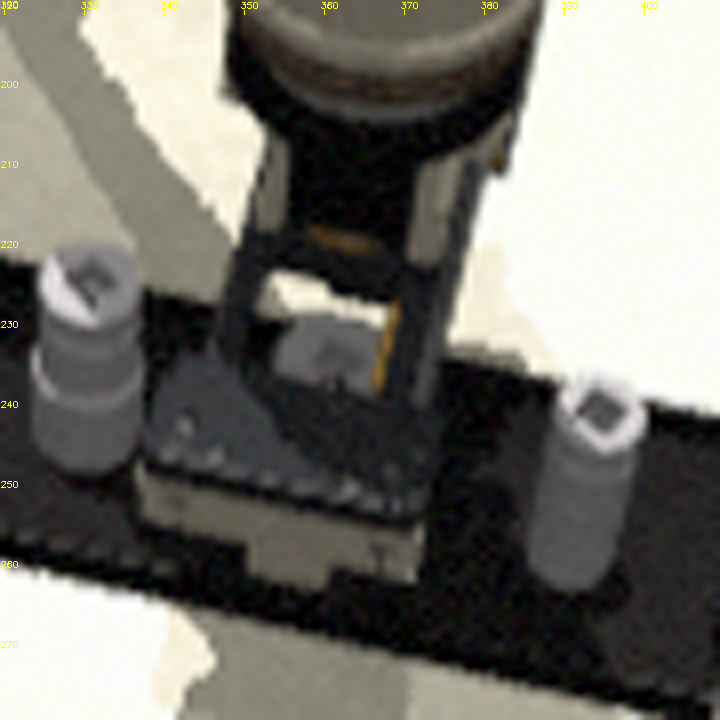

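```bash
python3 -m crank '[{"x":0,"y":0,"z":0,"rx":0,"ry":0,"rz":0},{"x":0,"y":0,"z":0,"rx":0,"ry":0,"rz":0},{"x":0,"y":0,"z":0,"rx":0,"ry":0,"rz":0},{"x":0,"y":0,"z":0,"rx":0,"ry":0,"rz":0},{"x":0,"y":0,"z":0,"rx":0,"ry":0,"rz":0},{"x":0,"y":0,"z":0,"rx":0,"ry":0,"rz":0},{"x":0,"y":0,"z":0,"rx":0,"ry":0,"rz":0},{"x":0,"y":0,"z":0,"rx":0,"ry":0,"rz":0}]' -1
```

```text
clock: 4.0
eef_pos: [0.549, 0.235, 0.0467]
tcp_rot: [-0.0, 0.607, 0.794, -0.0]
ft_force: [-0.2, -0.8, -0.1]
finger_gap: 0.0428
```

```bash
python3 -m crank '[{"x":0,"y":0,"z":0,"rx":0,"ry":0,"rz":0},{"x":0,"y":0,"z":0,"rx":0,"ry":0,"rz":0},{"x":0,"y":0,"z":0,"rx":0,"ry":0,"rz":0},{"x":0,"y":0,"z":0,"rx":0,"ry":0,"rz":0}]' -1
```

```text
clock: 4.33
eef_pos: [0.549, 0.235, 0.0466]
tcp_rot: [-0.0, 0.607, 0.794, -0.0]
ft_force: [-0.4, -0.4, 0.3]
finger_gap: 0.0353
```

```bash
python3 -m crank '[{"x":0,"y":0,"z":0.5,"rx":0,"ry":0,"rz":0},{"x":0,"y":0,"z":2,"rx":0,"ry":0,"rz":0},{"x":0,"y":0,"z":3.6,"rx":0,"ry":0,"rz":0},{"x":0,"y":0,"z":5.2,"rx":0,"ry":0,"rz":0},{"x":0,"y":0,"z":6.8,"rx":0,"ry":0,"rz":0},{"x":0,"y":0,"z":8.2,"rx":0,"ry":0,"rz":0},{"x":0,"y":0,"z":9.2,"rx":0,"ry":0,"rz":0},{"x":0,"y":0,"z":9.4,"rx":0,"ry":0,"rz":0},{"x":0,"y":0,"z":9.4,"rx":0,"ry":0,"rz":0},{"x":0,"y":0,"z":9.4,"rx":0,"ry":0,"rz":0}]'
python3 - <<'E'
from h import *
from rig import r
cv2.imwrite("pics/scene3.png",r.capture("scene")["color"])
s=r.get_state();print(s["clock"],s["eef_pos"],s["ft_force"],s["finger_gap"])
crop(cv2.imread("pics/scene3.png"),320,100,90,110,7,"a5.png",1.5)
E
```

```text
clock: 5.17
eef_pos: [0.5483, 0.234, 0.2802]
tcp_rot: [-0.0, 0.608, 0.794, -0.001]
ft_force: [-0.1, -1.6, -5.5]
finger_gap: 0.0356
5.2167 [0.54802926 0.2337594  0.27936418] [ 0.25965988 -0.50091591 -4.88262507] 0.03539615556987067
```

View pics/a5.png

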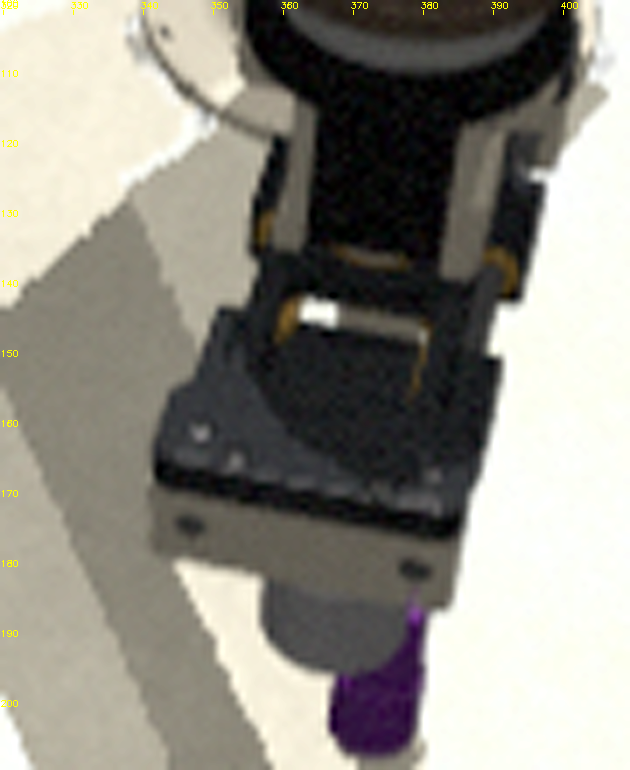

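```bash
python3 - <<'E'
from h import *
a=np.linspace(0,2*np.pi,73)
def ext(c):
    q=np.array([proj("scene",np.array(c)+[.021*np.cos(k),.021*np.sin(k),dz]) for k in a for dz in(0,.02)]); return q.min(0),q.max(0)
for z in(.236,):
    print(ext([.548,.2338,z]))
    print("tx+2mm",ext([.548-.0005,.2338+.0019,z]))
g=cv2.imread("pics/scene3.png")
crop(g,345,178,45,30,16,"a6.png",2,5)
E
```

```text
(array([356.63043689, 174.48745154]), array([378.69134779, 197.01479806]))
tx+2mm (array([357.5885941 , 174.68274861]), array([379.6791732 , 197.22216945]))
```

View pics/a6.png

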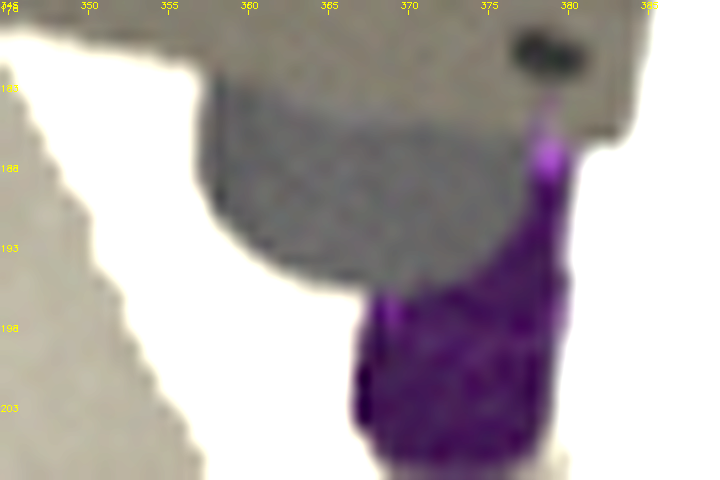

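```bash
python3 -m crank '[{"x":0,"y":-0.8,"z":0,"rx":0,"ry":0,"rz":0},{"x":0,"y":-2.2,"z":0,"rx":0,"ry":0,"rz":0.05},{"x":0.1,"y":-3.8,"z":0,"rx":0,"ry":0,"rz":0.1},{"x":0.1,"y":-5.4,"z":0,"rx":0,"ry":0,"rz":0.15},{"x":0.2,"y":-7,"z":0,"rx":0,"ry":0,"rz":0.175},{"x":0.2,"y":-8.6,"z":0,"rx":0,"ry":0,"rz":0.175},{"x":0.3,"y":-10.2,"z":0,"rx":0,"ry":0,"rz":0.175},{"x":0.3,"y":-11.8,"z":0,"rx":0,"ry":0,"rz":0.175},{"x":0.4,"y":-13.4,"z":0,"rx":0,"ry":0,"rz":0.175},{"x":0.4,"y":-15,"z":0,"rx":0,"ry":0,"rz":0.175},{"x":0.44,"y":-16.2,"z":0,"rx":0,"ry":0,"rz":0.175},{"x":0.44,"y":-17,"z":0,"rx":0,"ry":0,"rz":0.175}]'
python3 -m crank '[{"x":0,"y":-0.42,"z":0,"rx":0,"ry":0,"rz":0},{"x":0,"y":-0.42,"z":-0.6,"rx":0,"ry":0,"rz":0},{"x":0,"y":-0.42,"z":-1.2,"rx":0,"ry":0,"rz":0},{"x":0,"y":-0.42,"z":-1.6,"rx":0,"ry":0,"rz":0},{"x":0,"y":-0.42,"z":-1.6,"rx":0,"ry":0,"rz":0},{"x":0,"y":-0.42,"z":-1.6,"rx":0,"ry":0,"rz":0},{"x":0,"y":-0.42,"z":-1.6,"rx":0,"ry":0,"rz":0}]'
python3 - <<'E'
from h import *
from rig import r
cv2.imwrite("pics/scene4.png",r.capture("scene")["color"]);cv2.imwrite("pics/top4.png",r.capture("top")["color"])
s=r.get_state();print(s["clock"],s["eef_pos"],s["tcp_rot"],s["ft_force"],s["finger_gap"],s["joint_pos"])
crop(cv2.imread("pics/scene4.png"),150,60,110,110,7,"a7.png",1.3)
crop(cv2.imread("pics/top4.png"),400,120,120,120,5,"a8.png",1.3)
E
```

```text
clock: 6.22
eef_pos: [0.5581, -0.1955, 0.2783]
tcp_rot: [-0.002, 0.538, 0.843, -0.001]
ft_force: [-0.1, 0.5, -4.9]
finger_gap: 0.0357
clock: 6.8
eef_pos: [0.5605, -0.1994, 0.242]
tcp_rot: [0.0, 0.535, 0.845, 0.0]
ft_force: [0.5, -0.1, -4.2]
finger_gap: 0.0357
6.9 [ 0.560762   -0.19990273  0.24259877] [6.43434306e-04 5.35307162e-01 8.44657203e-01 1.95220920e-04] [-0.39196434  0.04790851 -4.67503017] 0.035494446178780295 [ 1.10080207  0.62016197 -1.15470857  1.66327954  0.59372315  1.25539114
  0.2629422 ]
```

View pics/a7.png

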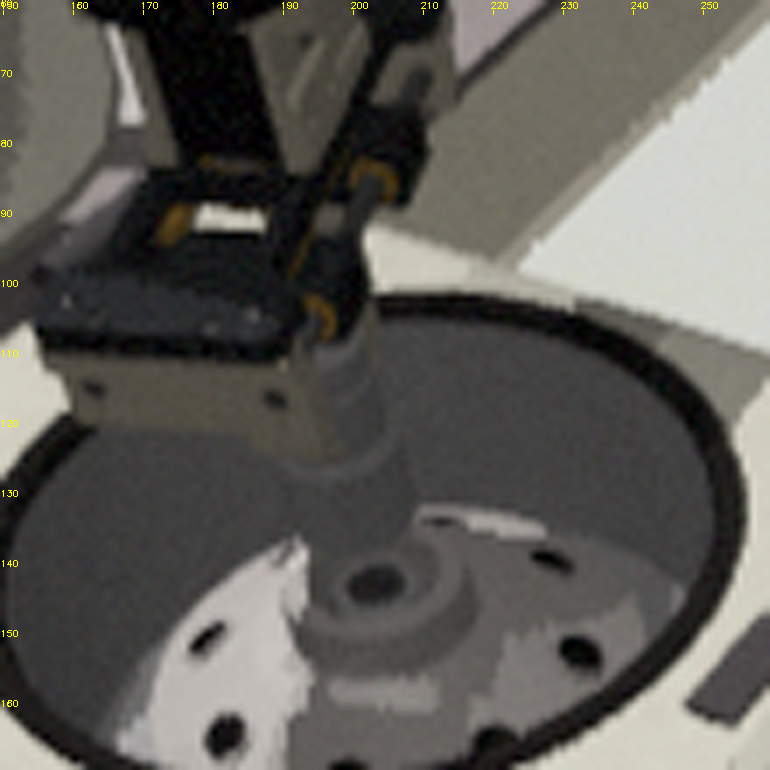

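View pics/a8.png

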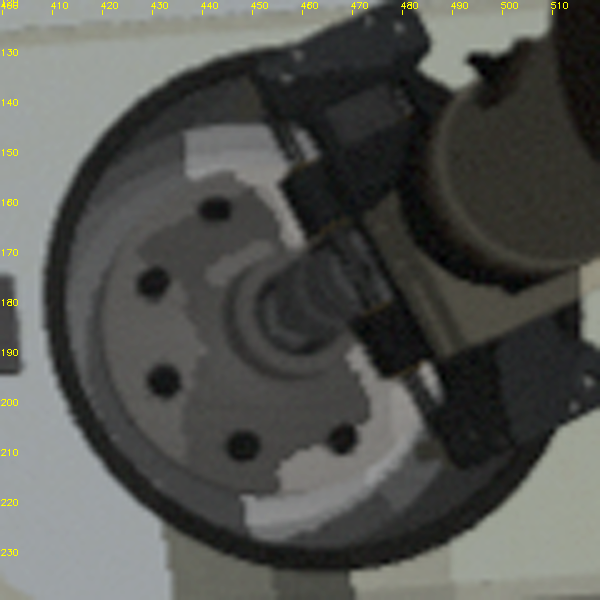

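```bash
python3 - <<'E'
from h import *
crop(cv2.imread("pics/scene4.png"),184,118,40,36,20,"b1.png",2.6,5)
crop(cv2.imread("pics/top4.png"),440,155,45,40,17,"b2.png",2.6,5)
E
```

```text
(no output)
```

View pics/b1.png

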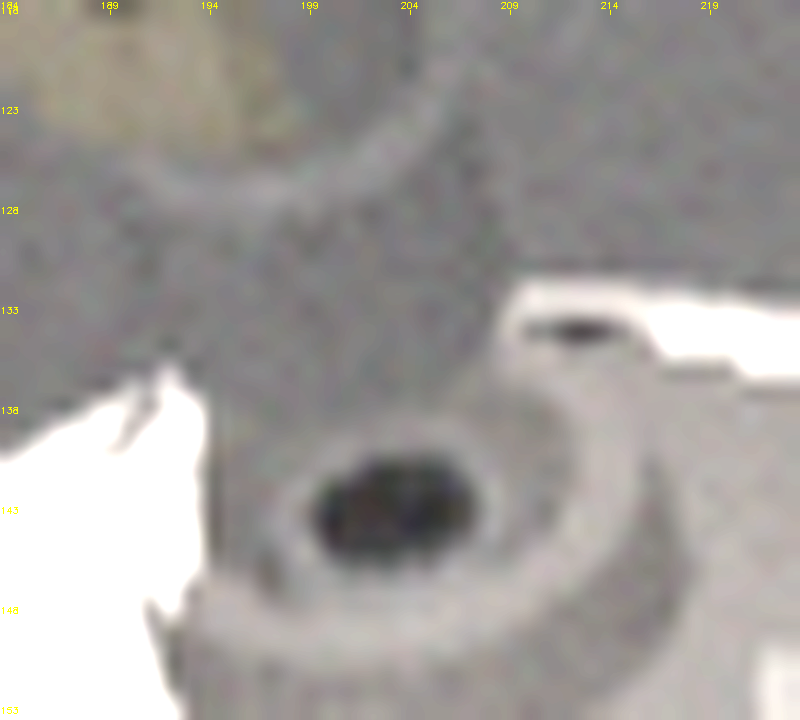

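View pics/b2.png

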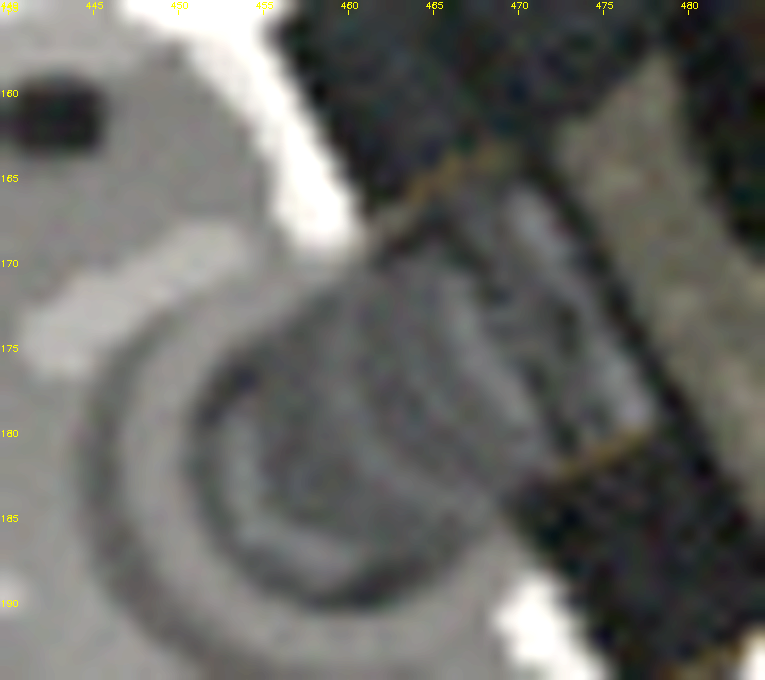

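```bash
python3 -m crank '[{"x":0,"y":0,"z":-0.4,"rx":0,"ry":0,"rz":0},{"x":0,"y":0,"z":-0.8,"rx":0,"ry":0,"rz":0},{"x":0,"y":0,"z":-0.92,"rx":0,"ry":0,"rz":0},{"x":0,"y":0,"z":-0.92,"rx":0,"ry":0,"rz":0},{"x":0,"y":0,"z":-0.92,"rx":0,"ry":0,"rz":0},{"x":0,"y":0,"z":-0.92,"rx":0,"ry":0,"rz":0}]'
python3 - <<'E'
from h import *
from rig import r
cv2.imwrite("pics/scene5.png",r.capture("scene")["color"]);cv2.imwrite("pics/top5.png",r.capture("top")["color"])
s=r.get_state();print(s["clock"],s["eef_pos"],s["tcp_rot"],s["ft_force"],s["finger_gap"])
crop(cv2.imread("pics/scene5.png"),184,118,40,36,20,"b3.png",2.6,5)
crop(cv2.imread("pics/top5.png"),440,155,45,40,17,"b4.png",2.6,5)
E
```

```text
clock: 7.4
eef_pos: [0.5603, -0.2005, 0.2189]
tcp_rot: [0.0, 0.536, 0.844, 0.0]
ft_force: [-0.7, -0.8, -4.5]
finger_gap: 0.0356
7.5 [ 0.56038447 -0.20050037  0.21909251] [2.57963479e-04 5.35757237e-01 8.44372010e-01 1.56599483e-04] [ 0.51510575 -0.79008027 -4.31099027] 0.034915214102468915
```

View pics/b3.png

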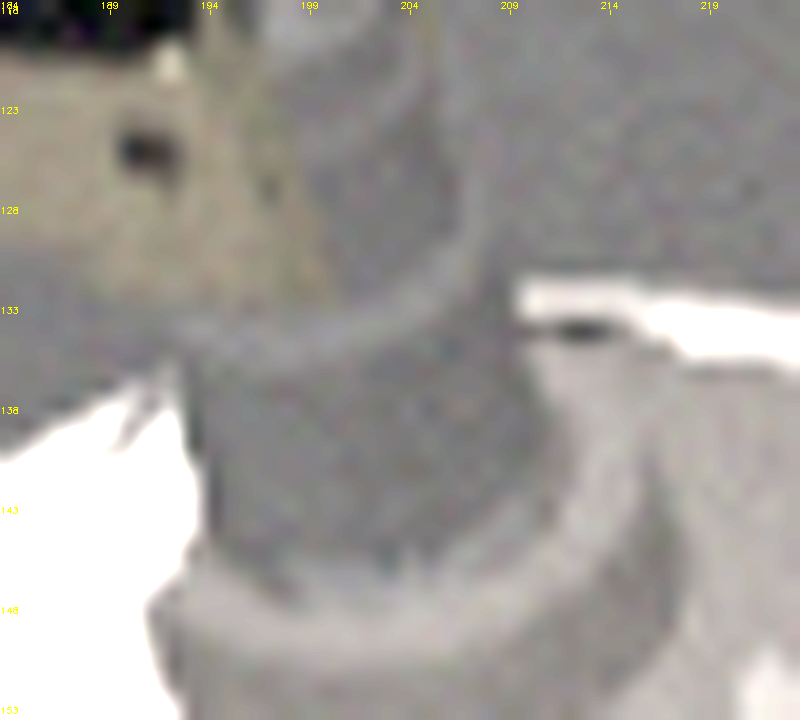

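View pics/b4.png

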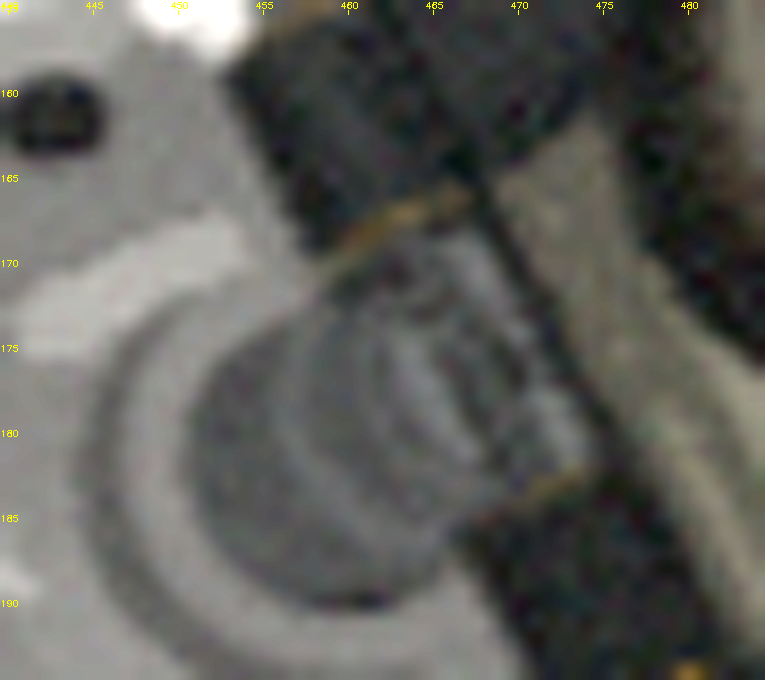

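```bash
python3 - <<'E'
from h import *
def ov(n,im,x,y,w,h,k,out,items):
    c=np.clip(cv2.resize(im[y:y+h,x:x+w],None,fx=k,fy=k,interpolation=cv2.INTER_CUBIC)*2.4,0,255).astype(np.uint8)
    for p,r,col in items:
        q=np.array([proj(n,np.array(p)+[r*np.cos(a),r*np.sin(a),0]) for a in np.linspace(0,6.2832,90)])
        cv2.polylines(c,[np.int32(np.round((q-[x,y]+.5)*k))],True,col,1)
    return c
for n,W,o,bx in(("scene",onz("scene",202.82,141.48,.172),"o1",(184,118,40,36)),("top",onz("top",459.57,181.75,.172),"o2",(440,160,45,38))):
    im=cv2.imread(f"pics/{n}5.png"); print(W)
    m=W.copy(); m[2]=.176; m2=W.copy();m2[2]=.212
    sh=m.copy();sh[2]=.212
    cv2.imwrite(f"pics/{o}.png",ov(n,im,*bx,17,o,[(W,.02275,(0,255,0)),(m,.021,(0,0,255)),(sh,.021,(255,100,0))]))
E
```

```text
[ 0.56008651 -0.20029154  0.172     ]
[ 0.55797993 -0.20242607  0.172     ]
```

View pics/o1.png

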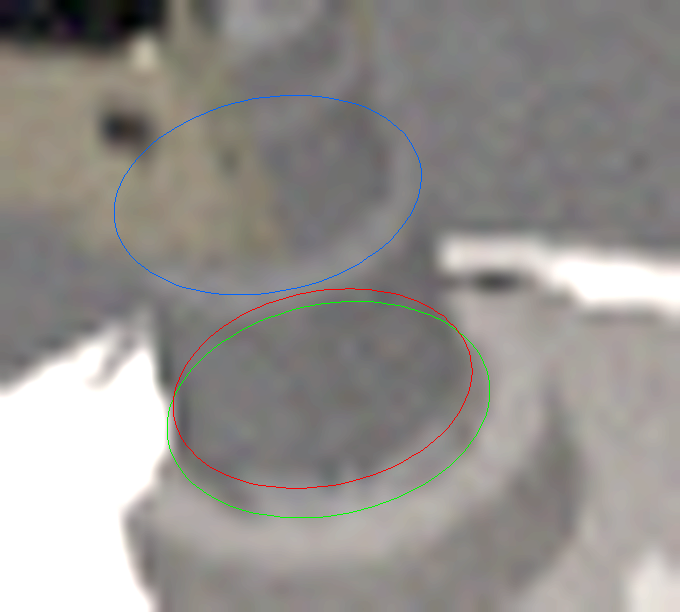

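View pics/o2.png

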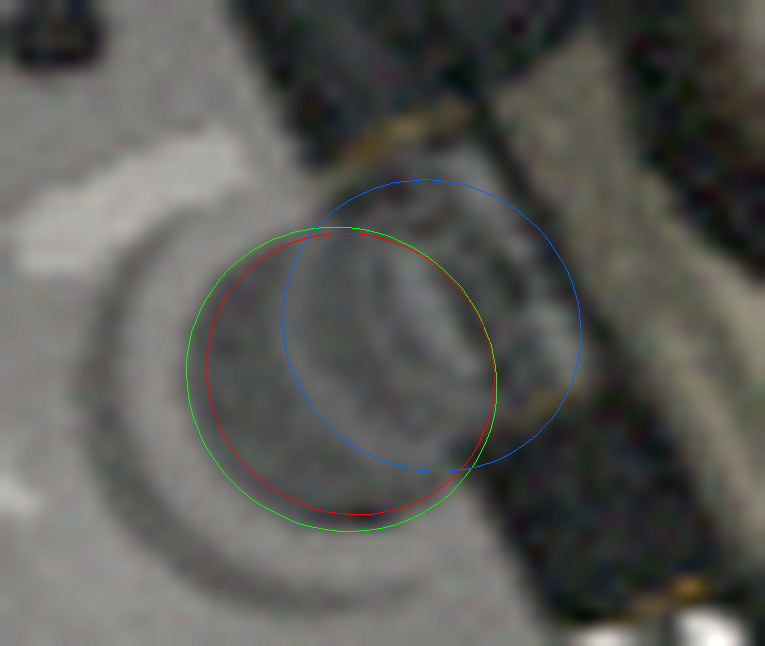

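Overlays in both views put the socket over the well to within about 1 mm. I'll descend carefully.

```bash
python3 -m crank '[{"x":0,"y":0,"z":-0.1,"rx":0,"ry":0,"rz":0},{"x":0,"y":0,"z":-0.2,"rx":0,"ry":0,"rz":0},{"x":0,"y":0,"z":-0.28,"rx":0,"ry":0,"rz":0},{"x":0,"y":0,"z":-0.28,"rx":0,"ry":0,"rz":0}]'
python3 -m crank '[{"x":0,"y":0,"z":-0.08,"rx":0,"ry":0,"rz":0},{"x":0,"y":0,"z":-0.08,"rx":0,"ry":0,"rz":0}]'
python3 -m crank '[{"x":0,"y":0,"z":-0.08,"rx":0,"ry":0,"rz":0},{"x":0,"y":0,"z":-0.08,"rx":0,"ry":0,"rz":0}]'
```

```text
clock: 7.83
eef_pos: [0.5597, -0.2005, 0.2111]
tcp_rot: [-0.0, 0.536, 0.844, -0.0]
ft_force: [0.4, -0.3, -4.3]
finger_gap: 0.0356
clock: 8.0
eef_pos: [0.5599, -0.2005, 0.2093]
tcp_rot: [-0.0, 0.536, 0.844, -0.0]
ft_force: [-0.3, 0.4, -5.4]
finger_gap: 0.0355
clock: 8.17
eef_pos: [0.56, -0.2005, 0.2074]
tcp_rot: [-0.0, 0.536, 0.844, -0.0]
ft_force: [-0.3, -0.6, -4.4]
finger_gap: 0.0354
```

```bash
python3 -m crank '[{"x":0,"y":0,"z":-0.06,"rx":0,"ry":0,"rz":0},{"x":0,"y":0,"z":-0.06,"rx":0,"ry":0,"rz":0}]'
python3 -m crank '[{"x":0,"y":0,"z":-0.06,"rx":0,"ry":0,"rz":0},{"x":0,"y":0,"z":-0.06,"rx":0,"ry":0,"rz":0}]'
```

```text
clock: 8.33
eef_pos: [0.56, -0.2005, 0.206]
tcp_rot: [-0.0, 0.536, 0.844, -0.0]
ft_force: [0.2, 0.2, -4.7]
finger_gap: 0.0355
clock: 8.5
eef_pos: [0.5602, -0.2005, 0.2051]
tcp_rot: [0.0, 0.536, 0.844, -0.0]
ft_force: [-1.7, -0.7, -0.8]
finger_gap: 0.0357
```

```bash
python3 -m crank '[{"x":0,"y":0,"z":-0.06,"rx":0,"ry":0,"rz":0},{"x":0,"y":0,"z":-0.06,"rx":0,"ry":0,"rz":0}]'
python3 -m crank '[{"x":0,"y":0,"z":-0.03,"rx":0,"ry":0,"rz":0.03},{"x":0,"y":0,"z":-0.03,"rx":0,"ry":0,"rz":0.06},{"x":0,"y":0,"z":-0.03,"rx":0,"ry":0,"rz":0.09},{"x":0,"y":0,"z":-0.03,"rx":0,"ry":0,"rz":0.12},{"x":0,"y":0,"z":-0.03,"rx":0,"ry":0,"rz":0.12}]'
```

```text
clock: 8.67
eef_pos: [0.5604, -0.2006, 0.2047]
tcp_rot: [0.0, 0.536, 0.844, -0.0]
ft_force: [-3.0, 0.5, 6.9]
finger_gap: 0.0352
clock: 9.08
eef_pos: [0.5603, -0.2006, 0.2047]
tcp_rot: [0.0, 0.484, 0.875, -0.001]
ft_force: [-5.8, -0.3, 13.4]
finger_gap: 0.0357
```

```bash
python3 -m crank '[{"x":0,"y":0,"z":0,"rx":0,"ry":0,"rz":-0.06},{"x":0,"y":0,"z":0,"rx":0,"ry":0,"rz":-0.12},{"x":0,"y":0,"z":0,"rx":0,"ry":0,"rz":-0.16},{"x":0,"y":0,"z":0,"rx":0,"ry":0,"rz":-0.2},{"x":0,"y":0,"z":0,"rx":0,"ry":0,"rz":-0.24},{"x":0,"y":0,"z":0,"rx":0,"ry":0,"rz":-0.24}]'
python3 -m crank '[{"x":0,"y":0,"z":0,"rx":0,"ry":0,"rz":-0.04},{"x":0,"y":0,"z":0,"rx":0,"ry":0,"rz":-0.08},{"x":0,"y":0,"z":0,"rx":0,"ry":0,"rz":-0.12},{"x":0,"y":0,"z":0,"rx":0,"ry":0,"rz":-0.16},{"x":0,"y":0,"z":0,"rx":0,"ry":0,"rz":-0.2},{"x":0,"y":0,"z":0,"rx":0,"ry":0,"rz":-0.2}]'
python3 -m crank '[{"x":0,"y":0,"z":0,"rx":0,"ry":0,"rz":-0.04},{"x":0,"y":0,"z":0,"rx":0,"ry":0,"rz":-0.08},{"x":0,"y":0,"z":0,"rx":0,"ry":0,"rz":-0.12},{"x":0,"y":0,"z":0,"rx":0,"ry":0,"rz":-0.16},{"x":0,"y":0,"z":0,"rx":0,"ry":0,"rz":-0.2},{"x":0,"y":0,"z":0,"rx":0,"ry":0,"rz":-0.2}]'
```

```text
clock: 9.58
eef_pos: [0.5599, -0.2004, 0.2024]
tcp_rot: [-0.0, 0.586, 0.81, -0.0]
ft_force: [-0.2, 0.3, -1.8]
finger_gap: 0.035
clock: 10.08
eef_pos: [0.56, -0.2004, 0.2022]
tcp_rot: [-0.0, 0.663, 0.748, 0.0]
ft_force: [0.1, 1.2, -4.3]
finger_gap: 0.0353
clock: 10.58
eef_pos: [0.5598, -0.2005, 0.2021]
tcp_rot: [-0.0, 0.734, 0.679, -0.0]
ft_force: [0.2, -0.7, -5.1]
finger_gap: 0.0356
```

```bash
python3 -m crank '[{"x":0,"y":0,"z":-0.08,"rx":0,"ry":0,"rz":0},{"x":0,"y":0,"z":-0.16,"rx":0,"ry":0,"rz":0},{"x":0,"y":0,"z":-0.16,"rx":0,"ry":0,"rz":0}]'
python3 - <<'E'
from rig import r
print(r.get_state()["wrist_torque"])
E
python3 -m crank '[{"x":0,"y":0,"z":-0.08,"rx":0,"ry":0,"rz":0},{"x":0,"y":0,"z":-0.16,"rx":0,"ry":0,"rz":0},{"x":0,"y":0,"z":-0.16,"rx":0,"ry":0,"rz":0}]'
```

```text
clock: 10.83
eef_pos: [0.5603, -0.2005, 0.2013]
tcp_rot: [0.001, 0.734, 0.679, -0.001]
ft_force: [-8.1, -0.3, 15.9]
finger_gap: 0.0356
[0.0931063  2.12296168 0.26653523]
clock: 11.08
eef_pos: [0.5611, -0.2008, 0.1992]
tcp_rot: [0.002, 0.734, 0.679, -0.001]
ft_force: [-10.3, 0.9, 25.9]
finger_gap: 0.0354
```

```bash
python3 - <<'E'
from h import *
from rig import r
cv2.imwrite("pics/scene6.png",r.capture("scene")["color"]);cv2.imwrite("pics/top6.png",r.capture("top")["color"])
s=r.get_state();print(s["clock"],s["eef_pos"],s["ft_force"],s["wrist_torque"])
crop(cv2.imread("pics/scene6.png"),174,100,60,55,13,"b5.png",2.4,5)
crop(cv2.imread("pics/top6.png"),440,150,50,45,15,"b6.png",2.4,5)
E
```

```text
11.1833 [ 0.56107972 -0.20081451  0.1991359 ] [-10.52320733   0.23951771  26.49657634] [-0.00732315  2.75259784  0.37143942]
```

View pics/b5.png

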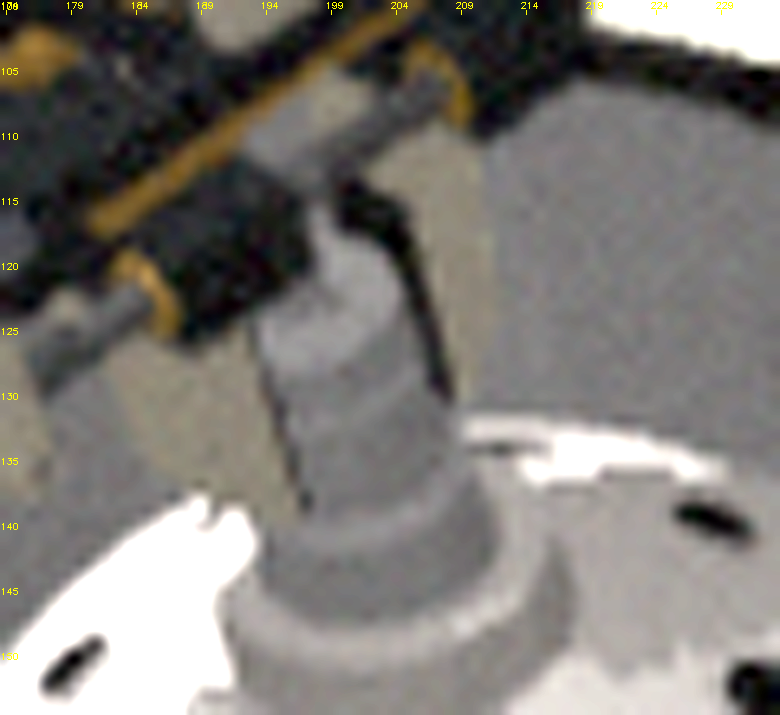

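View pics/b6.png

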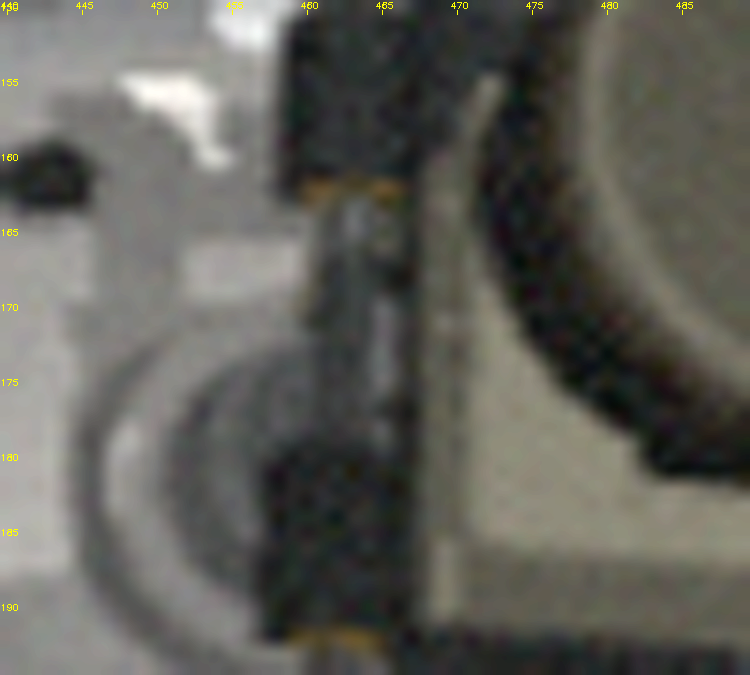

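```bash
python3 - <<'E'
from h import *
for z in(.184,.188,.192,.196):
    q=np.array([proj("scene",[.5601+.021*np.cos(a),-.2003+.021*np.sin(a),z]) for a in np.linspace(0,6.28,90)]); print(z,q.min(0),q.max(0))
E
python3 -m crank '[{"x":-0.03,"y":0,"z":0,"rx":0,"ry":0,"rz":0.02},{"x":-0.05,"y":0,"z":0,"rx":0,"ry":0,"rz":0.04},{"x":-0.05,"y":0,"z":0,"rx":0,"ry":0,"rz":0.04}]'
python3 - <<'E'
from rig import r
print(r.get_state()["wrist_torque"])
E
```

```text
0.184 [192.90042302 131.98231826] [210.58425838 143.72255387]
0.188 [192.51879647 130.73192049] [210.25659903 142.47407766]
0.192 [192.13489609 129.47418735] [209.92699598 141.21808155]
0.196 [191.74870151 128.20905411] [209.59543189 139.95449738]
clock: 11.43
eef_pos: [0.5608, -0.2005, 0.1988]
tcp_rot: [0.002, 0.72, 0.694, 0.001]
ft_force: [-6.0, 0.6, 21.3]
finger_gap: 0.0355
[0.13672215 1.78032062 0.16665738]
```

```bash
python3 -m crank '[{"x":-0.04,"y":0,"z":0,"rx":0,"ry":0,"rz":0.02},{"x":-0.06,"y":0,"z":0,"rx":0,"ry":0,"rz":0.04},{"x":-0.06,"y":0,"z":0,"rx":0,"ry":0,"rz":0.04}]'
python3 - <<'E'
from rig import r
print(r.get_state()["wrist_torque"])
E
python3 -m crank '[{"x":-0.02,"y":0,"z":0,"rx":0,"ry":0,"rz":0.02},{"x":-0.02,"y":0,"z":-0.06,"rx":0,"ry":0,"rz":0.02},{"x":-0.02,"y":0,"z":-0.06,"rx":0,"ry":0,"rz":0.02}]'
python3 - <<'E'
from rig import r
print(r.get_state()["wrist_torque"])
E
```

```text
clock: 11.68
eef_pos: [0.5604, -0.2005, 0.1981]
tcp_rot: [0.003, 0.706, 0.708, 0.002]
ft_force: [-1.2, -0.2, 13.0]
finger_gap: 0.0355
[0.08038071 0.34607589 0.15741309]
clock: 11.93
eef_pos: [0.5603, -0.2004, 0.1959]
tcp_rot: [0.003, 0.699, 0.715, 0.002]
ft_force: [2.2, 0.0, 7.3]
finger_gap: 0.0354
[-0.02035259 -0.43389443  0.18704742]
```

```bash
python3 -m crank '[{"x":0.02,"y":0,"z":-0.08,"rx":0,"ry":0,"rz":0.02},{"x":0.02,"y":0,"z":-0.08,"rx":0,"ry":0,"rz":0.02},{"x":0.02,"y":0,"z":-0.08,"rx":0,"ry":0,"rz":0.02}]'
python3 -m crank '[{"x":0,"y":0,"z":-0.08,"rx":0,"ry":0,"rz":0},{"x":0,"y":0,"z":-0.08,"rx":0,"ry":0,"rz":0},{"x":0,"y":0,"z":-0.08,"rx":0,"ry":0,"rz":0}]'
python3 - <<'E'
from rig import r
print(r.get_state()["wrist_torque"])
E
```

```text
clock: 12.18
eef_pos: [0.5602, -0.2003, 0.1929]
tcp_rot: [0.002, 0.692, 0.722, 0.002]
ft_force: [4.7, 0.6, 6.1]
finger_gap: 0.0352
clock: 12.43
eef_pos: [0.5602, -0.2003, 0.1908]
tcp_rot: [0.002, 0.692, 0.721, 0.002]
ft_force: [4.1, -0.4, 5.6]
finger_gap: 0.0353
[ 0.0335953  -1.21604465  0.11921286]
```

```bash
python3 -m crank '[{"x":0.03,"y":0,"z":-0.08,"rx":0,"ry":0,"rz":0},{"x":0.03,"y":0,"z":-0.08,"rx":0,"ry":0,"rz":0},{"x":0.03,"y":0,"z":-0.08,"rx":0,"ry":0,"rz":0}]'
python3 -m crank '[{"x":0.02,"y":0,"z":-0.04,"rx":0,"ry":0,"rz":0},{"x":0.02,"y":0,"z":-0.08,"rx":0,"ry":0,"rz":0},{"x":0.02,"y":0,"z":-0.08,"rx":0,"ry":0,"rz":0}]'
```

```text
clock: 12.68
eef_pos: [0.5599, -0.2004, 0.1899]
tcp_rot: [0.002, 0.693, 0.721, 0.001]
ft_force: [-2.3, -0.1, 15.9]
finger_gap: 0.0354
clock: 12.93
eef_pos: [0.56, -0.2004, 0.1898]
tcp_rot: [0.002, 0.693, 0.721, -0.0]
ft_force: [-9.1, 1.1, 30.1]
finger_gap: 0.0356
```

```bash
python3 -m crank '[{"x":-0.04,"y":0,"z":0.02,"rx":0,"ry":0,"rz":0},{"x":-0.04,"y":0,"z":0.02,"rx":0,"ry":0,"rz":0},{"x":-0.04,"y":0,"z":0.02,"rx":0,"ry":0,"rz":0},{"x":-0.04,"y":0,"z":0.02,"rx":0,"ry":0,"rz":0}]'
python3 - <<'E'
from h import *
from rig import r
cv2.imwrite("pics/scene7.png",r.capture("scene")["color"])
s=r.get_state();print(s["clock"],s["eef_pos"],s["ft_force"],s["wrist_torque"],s["finger_gap"],s["joint_velocities"])
im=cv2.imread("pics/scene7.png"); crop(im,174,100,60,55,13,"b7.png",2.4,5)
c=cv2.imread("pics/b7.png")
for z,rr,col in((.184,.021,(0,0,255)),(.223,.018,(255,0,0)),(.188,.021,(0,200,255))):
    q=np.array([proj("scene",[.5601+rr*np.cos(a),-.2003+rr*np.sin(a),z]) for a in np.linspace(0,6.28,90)])
    cv2.polylines(c,[np.int32((q-[174,100]+.5)*13)],True,col,1)
cv2.imwrite("pics/b8.png",c); cv2.imwrite("pics/full7.png",im)
E
```

```text
clock: 13.27
eef_pos: [0.5599, -0.2004, 0.1898]
tcp_rot: [0.002, 0.693, 0.721, 0.001]
ft_force: [-4.6, 1.1, 23.9]
finger_gap: 0.0354
13.3167 [ 0.55986729 -0.2003413   0.18975622] [-4.33061476  0.43615306 24.68873467] [0.14550216 1.06898039 0.06418369] 0.03524150956217521 [ 6.36951629e-04  1.85709842e-03  8.98193737e-05 -7.35361888e-04
  1.49907192e-03  7.53284761e-04  6.29278690e-04]
```

View pics/b8.png

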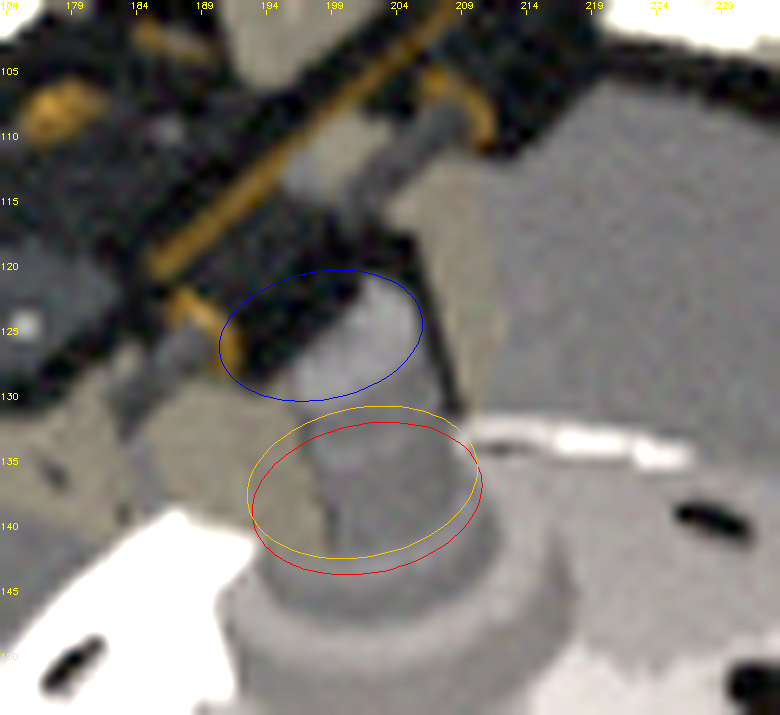

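View pics/full7.png

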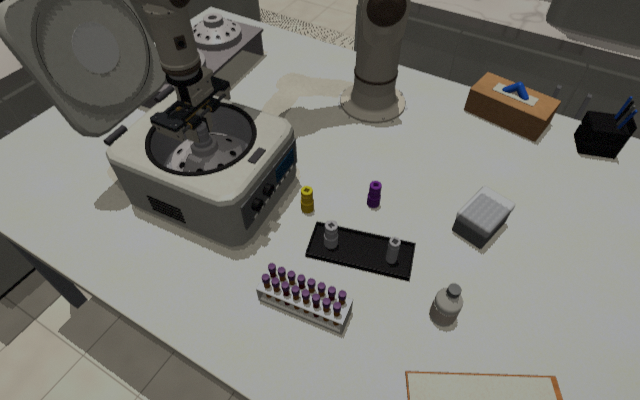

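View pics/b7.png

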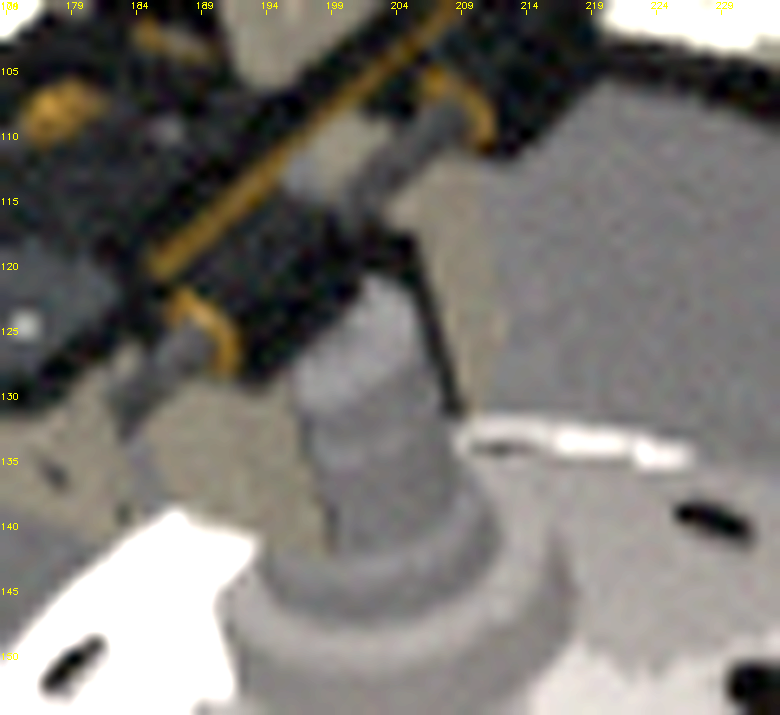

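```bash
python3 - <<'E'
from rig import r
print(r.job_done()); s=r.get_state(); print(s["clock"],s["eef_pos"],s["ft_force"],s["finger_gap"])
E
```

```text
the job is handed in; nothing more can be done
None
the job is handed in; nothing more can be done
```

The large (30 mm) socket is pushed fully home over the nut and still held in the gripper. I handed the job in at about 13.3 s. The hand-in gave no verdict.

- **Choosing the socket:** I measured the well at about 45 mm across and the nut at about 30 mm across flats. So I took the large socket straight from the middle of the tray and did not try the other two.
- **Fitting it:** The socket first rested on the nut. It dropped over the hex while I turned it back and forth under a light push. It bound slightly on the way down, and I eased that with small shifts in x and small turns.
- **Last checks:**
  - The tool stopped hard at z = 0.1898 m, about 0.147 m at the socket mouth if it did not slip in the grip. The well floor is at 0.148 m.
  - The camera outline of the socket's top fits the fully home position. The shoulder shows about 0.8 px lower than predicted.
  - The tilt is about 0.005 rad, the push about 25 N and the finger gap 35 mm.
  - The small and medium sockets still stand in the tray, and the rack, bottle and tip box have not been moved.
- **What disagreed:** The two cameras placed the same points 2 to 4 mm apart. I aligned the socket to the well within each view separately, and the arm's own position at the end (0.560, -0.200) falls within about 3 mm of both cameras' well estimates.

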